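# Set the welding positioner's faceplate to 60 degrees and clamp it

## Robot

A 6-joint arm with a two-finger parallel gripper is mounted at the origin on the work surface; the furniture and walls round the work are solid. World frame = base frame: x ahead of the robot, y to its left, z up, the work surface at z = 0. Lengths are in m, angles in rad, forces in N, time in s.
With the tool pointing down it reaches from about 0.425 to 0.95 m from the base axis. Payload 3.5 kg.
Tool frame: the origin (TCP) lies on the centre line of the jaws, within the pads' length; the fingertips stand 25 mm ahead of it and the grasp point (between the pads) lies 6 mm ahead of it (ctrl.finger_overhang is the distance from the TCP to the fingertips, in m); z points along the fingers, y is the line along which they close (so a half turn about z gives the same grasp; the last joint's range is limited). The gripper opens to 85 mm and grips with 20 to 120 N. Pads are 22 mm wide; open, the fingers measure 114 mm over their backs; the gripper's body (76 mm by 85 mm) begins 54 mm behind the grasp point. The pads swing forward as they close: fully open they stand 13 mm farther back than shut.
Start: joints at [-1.455, 0.286, 1.577, -0, 1.279, -0.15], TCP at [0.177, -0.651, 0.256] pointing down, gripper open.
Joint ranges: [-2.77, 2.77], [-0.9, 2.22], [0.21, 2.48], [-1.53, 4.67], [0.24, 2.81], [-2.84, 2.84]. Speed limits (rad/s): [2.79, 2.79, 3.14, 3.14, 3.14, 3.14].

## Interface

Orientations are given as a unit quaternion [x, y, z, w].
In Python, from plant import get_state, imaging, job, ctrl gives the robot as it stands.
- The arm moves only by the tool jog_arm, never from a script. Its argument "increments" is a list of rows, each an object of numbers: "dx", "dy", "dz": the shift along the world's x, y, z each as a share of 12 cm, from -1 to 1; "ax", "ay", "az": the turn, a rotation vector about the world's x, y, z each as a share of pi/2 rad, from -1 to 1; "gripper": the gripper command: -1 is shut, 1 is fully open, values between are in proportion. A call has 1 to 10 rows; each row is the pose to reach, as a shift and turn from the pose commanded when the call began; what a row does not reach only later rows make up. A row lasts 1/10 s, in which the tool goes at most 50 mm and 8.59 degrees, less where a joint would pass 70% of its speed; a pose out of reach is approached as far as the arm can. A call with a number of a shift or a turn outside -1 to 1 is refused whole. A call with a gripper value outside its range is refused whole. The fingers move at their own pace and stop on an object; "force" is the grip in N (left out, the last holds). Time passes only in rows, so rows that repeat a pose let the fingers close. It gives the time, the measured TCP pose, the force, the opening and the grip force at its end, in the units of the state.
- get_state(): the state, without advancing time (a new reading comes with each control period).
- imaging.read_camera(name): name is "scene" or "top" or "wrist"; returns a dict with "frame" (480x640x3 uint8, blue, green, red), "depth" (480x640 float32, m along the optical axis (not along the pixel's ray), 0 where there is no reading), "camera_matrix" (3x3 intrinsics, pixels), "dist" ([k1, k2, p1, p2, k3] as OpenCV has them; the pictures are not rectified), "extrinsics" (4x4, takes a point from camera to world coordinates); the wrist camera has in their place "mount" (4x4, takes a point from camera to tool coordinates, whose origin is the TCP and whose axes are the flange's). Camera axes: x right, y up, looking along -z (the intrinsics and any distortion apply to the point x, -y, -z); pixel columns grow to the right and rows downward; lengths in m; the calibration is good to about 2 mm. A picture is of the moment at which its call begins: read the wrist's pose just before it.
- job.sign_off(): hands the job in; it is judged then, once.
The state is a dict: "time": time; "qpos": joint angles; "dq": joint speeds; "joint_efforts": joint torques, N m; "eef_pos": TCP position; "tcp_rot": TCP orientation; "contact_force": force on the tool from outside, world axes, zero at the start; "wrist_torque": the same for the moment, N m; "opening": opening from 0.0 (shut) to 1.0 (fully open); "finger_force": force on a finger pad.
Only numpy, scipy, OpenCV 4.12 (cv2) and the standard library are available. Lean on these libraries where they do the work, as an engineer would, in place of code of your own. Each camera call takes 0.05 s, during which the arm holds its last target. There are 200 camera calls.

## Task

The next tack on this weldment goes on at 60 degrees. Slacken the T-handle clamp on the bench welding positioner, turn the faceplate by the square tube bolted to it until the 60-degree graduation stands against the index line on the pointer, then turn the T-handle back fully tight so that the plate is held there, and let go. Leave the tools and timber lying round the positioner where they are.

Things in the scene. Friction and masses are not known exactly. Their poses are not given: they have to be found in the camera images.
- positioner: Bench welding positioner, fixed: grey 200 x 200 mm base, two cheeks, head tipped back 30 degrees so that its round faceplate looks up and towards its operator. Origin on the table below the plate's centre; x to its rear, y to its left, z up. The plate's turning axis ('face normal') passes 145 mm above the origin and points along (-sin 30, 0, cos 30 degrees), up and to the operator.
- faceplate (a joint): Angle of the faceplate = reading of its scale, in rad (60 degrees = 1.047). Grows as the plate turns anticlockwise for someone facing it; 90 to 130 degrees at the start, so turn it clockwise. Steel flange 176 mm across, on it an aluminium disc 152 mm across and 10 mm high. Clamp free: turns with slight friction (0.12 N m) and stays where left. Clamp tight: held fast.
- zero_line (a point): Middle of the zero line (the thickest, a dot inside it) on the aluminium disc, 68 mm from the turning axis. Dark graduations run clockwise from it round half the disc's edge, 0 to 180 degrees: short lines every 5, longer every 10, longest and thicker every 30 degrees (60 is the second of these after zero). The other half is bare.
- index_line (a point): Inner end of the index line: one dark line on a light metal pointer 26 mm wide that overhangs the flange at the plate's far, upper edge, 80 mm from the turning axis. The graduation next to it is the reading. Fixed to the positioner.
- tube_centre (a point): Centre of a 40 x 40 mm square steel tube, 50 mm long, on the turning axis (it stays still as the plate turns), on a 66 x 66 mm foot plate bolted to the faceplate; the foot's top is 25 mm below this point along the axis, its four corner bolt heads 17 mm below. Frame: z along the face normal (30 degrees from vertical), x and y square to the tube's flat sides, turning with the plate.
- t_handle (a joint): Angle of the clamp's T-handle, rad: 0 = fully tight (stop), 1.35 = fully slack (stop). Grows when turned anticlockwise for someone facing the plate, about an axis through the bar's centre parallel to the face normal. Its screw draws a steel dog down on the flange, which grips below about 0.55 and is free above 0.6. Tight (0 to 0.06) at the start. Needs 0.2 to 0.4 N m, stays where left.
- t_bar_centre (a point): Centre of the T-handle's bar, 112 mm to the right of the turning axis (the operator's right): steel, 68 mm long, 14 mm thick, 16 mm high, its underside 18 mm above the stem's shoulder and 25 mm above the dog. Frame: x along the bar, y across it, z along the face normal. At joint value 0 the bar lies straight up and down the slope. Slack, it stands 3.5 mm further out.
- spanner: Bystander: steel combination spanner, 43 x 165 x 8 mm, flat on the table left of the positioner. Origin under its centre.
- pliers: Bystander: pliers with red grips, 52 x 165 x 15 mm, flat on the table left of the positioner, further back than the spanner. Origin under its centre.
- wood_block: Bystander: offcut of planed timber, 66 x 215 x 42 mm, flat on the table right of the positioner. Origin under its centre.

How it is judged:
By the outcome, as a careful person would: the job done as asked, in the order asked, and still so for the second after the job is handed in, with the robot touching nothing.
It also fails if it takes over 72 s, if anything falls off the work surface, if the arm or the gripper's body presses on something with over 40 N, if the wrist force passes 120 N, or if a joint passes its speed limit or range.

## Working session

There is one attempt and no reset: what is moved stays moved. The work goes in short steps, Python scripts to look and compute and a tool call to move; the robot and the scene stay as the last step left them, time stands still between calls to the robot, and variables do not carry over. Pictures are saved under pics/ and viewed, at most 10 in all, crops included, and the job is handed in when it is done.

Besides the shell and the picture viewer there is one more tool, called after ">>>" in YAML: its name, and indented under it one key for each argument. jog_arm: Moves the arm, as the interface text tells. Shift numbers are shares of 12 cm and turn numbers shares of pi/2 rad, none past 1 either way. Its arguments: {"type":"object","properties":{"increments":{"type":"array"},"force":{"type":"number"}},"required":["increments"]}

```bash
ls; mkdir -p pics; cat > h.py <<'E'
import numpy as np, cv2
from scipy.spatial.transform import Rotation as R
from plant import get_state, imaging, job, ctrl
def cam(name):
    s=get_state(); d=imaging.read_camera(name)
    if 'extrinsics' in d: T=np.array(d['extrinsics'])
    else:
        W=np.eye(4); W[:3,:3]=R.from_quat(s['tcp_rot']).as_matrix(); W[:3,3]=s['eef_pos']; T=W@np.array(d['mount'])
    d['T']=T; return d
def rays(d,uv):
    p=cv2.undistortPoints(np.array(uv,float).reshape(-1,1,2),np.array(d['camera_matrix'],float),np.array(d['dist'],float)).reshape(-1,2)
    v=np.c_[p[:,0],-p[:,1],-np.ones(len(p))]
    return d['T'][:3,3], v@d['T'][:3,:3].T   # depth-scaled: point = o + depth*v
def onplane(d,uv,p0,n):
    o,v=rays(d,uv); t=((p0-o)@n)/(v@n); return o+t[:,None]*v
def bydepth(d,uv):
    o,v=rays(d,uv); uv=np.round(uv).astype(int); z=d['depth'][uv[:,1],uv[:,0]]; return o+z[:,None]*v
def proj(d,P):
    P=np.atleast_2d(P); c=(P-d['T'][:3,3])@d['T'][:3,:3]
    c=c*[1,-1,-1]
    return cv2.projectPoints(c,np.zeros(3),np.zeros(3),np.array(d['camera_matrix'],float),np.array(d['dist'],float))[0].reshape(-1,2)
E
python3 - <<'E'
from h import *
s=get_state(); print({k:np.round(v,3) for k,v in s.items()}, ctrl.finger_overhang)
import pickle
for n in ['scene','top']:
    d=cam(n); cv2.imwrite(f'pics/{n}0.png',d['frame']); pickle.dump(d,open(n+'0.pkl','wb')); print(n,np.round(d['T'],3).tolist(),d['camera_matrix'])
E
```

```text
pics
{'time': np.float64(0.0), 'qpos': array([-1.455,  0.287,  1.578, -0.   ,  1.279, -0.15 ]), 'dq': array([ 0.   ,  0.   , -0.   ,  0.   ,  0.001,  0.001]), 'joint_efforts': array([ 0.0000e+00, -4.0598e+01, -2.9262e+01, -0.0000e+00,  6.0000e-03,
        0.0000e+00]), 'eef_pos': array([ 0.177, -0.651,  0.255]), 'tcp_rot': array([ 0.991,  0.133, -0.   , -0.001]), 'contact_force': array([-0.507, -1.263, -1.11 ]), 'wrist_torque': array([ 0.001, -0.003,  0.047]), 'finger_force': np.float64(0.0), 'opening': np.float64(0.996)} 0.025
scene [[-0.727, 0.434, -0.532, -0.033], [-0.686, -0.44, 0.579, 0.717], [0.018, 0.786, 0.618, 0.876], [0.0, 0.0, 0.0, 1.0]] [[532.75704781   0.         326.95483624]
 [  0.         532.75704781 240.39961056]
 [  0.           0.           1.        ]]
top [[0.007, 0.988, -0.154, 0.425], [-1.0, 0.008, 0.001, 0.004], [0.002, 0.154, 0.988, 1.236], [0.0, 0.0, 0.0, 1.0]] [[538.93049885   0.         324.23258612]
 [  0.         538.93049885 235.73061402]
 [  0.           0.           1.        ]]
```

View pics/top0.png

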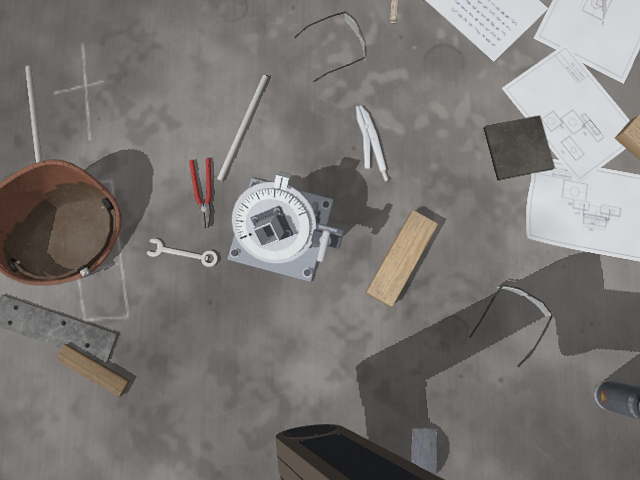

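View pics/scene0.png

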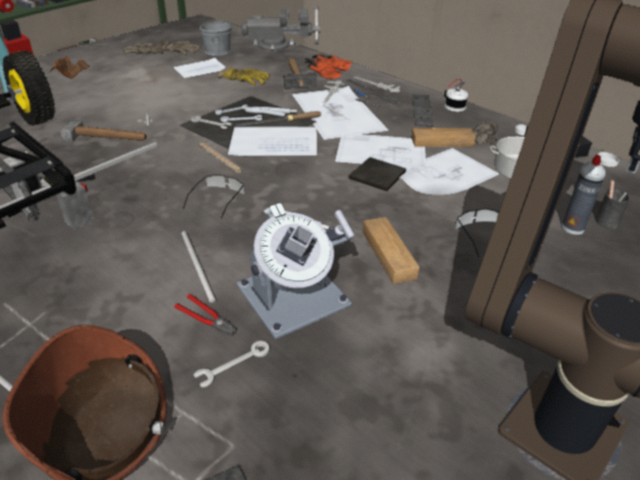

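The top view shows the positioner with its disc at about (274,222) and pointer at (282,182). The T-bar is at about (322,245), the spanner at (183,252), the pliers at (203,190) and the timber at (402,257). The scene view shows the same layout, and the pointer is at (275,210).

```bash
python3 - <<'E'
from h import *; import pickle
d=pickle.load(open('top0.pkl','rb')); f=d['frame']
# base corners on table-ish plate: grey base mask by depth height
H=np.zeros((480,640,3)); vv,uu=np.mgrid[140:300,210:360]; uv=np.c_[uu.ravel(),vv.ravel()]
P=bydepth(d,uv); z=P[:,2]; img=f[uv[:,1],uv[:,0]].astype(int)
white=(img.min(1)>190)&(z>0.08)
Q=P[white]; 
for _ in range(5):
    c=Q.mean(0); n=np.linalg.svd(Q-c)[2][2]; n*=np.sign(n[2]); r=(Q-c)@n; Q=Q[abs(r)<max(0.003,1.5*r.std())] 
print('disc plane n',n,'c',c,len(Q),'tilt',np.degrees(np.arccos(n[2])),'yaw rear',np.degrees(np.arctan2(-n[1],-n[0])))
# white blob contour -> ellipse
m=np.zeros((480,640),np.uint8); m[uv[white][:,1],uv[white][:,0]]=255
m=cv2.morphologyEx(m,cv2.MORPH_CLOSE,np.ones((5,5))); cs=cv2.findContours(m,0,2)[0]; k=max(cs,key=cv2.contourArea)
hull=cv2.convexHull(k); print('ellipse',cv2.fitEllipse(k),cv2.fitEllipse(hull))
cv2.imwrite('pics/a.png',np.hstack([cv2.resize(f[150:300,215:365],None,fx=4,fy=4,interpolation=2)]))
# base: heights 
b=(z>0.004)&(z<0.03); print('z hist',np.histogram(z,bins=np.arange(-0.01,0.22,0.01)))
E
```

```text
disc plane n [-0.48653188  0.13136009  0.86373101] c [0.61611326 0.10638718 0.1614217 ] 2240 tilt 30.261882624371566 yaw rear -15.109188816249338
ellipse ((273.337890625, 220.94351196289062), (79.3852310180664, 84.29763793945312), 155.072509765625) ((273.63055419921875, 220.06756591796875), (80.7857666015625, 86.92012786865234), 162.98428344726562)
z hist (array([9397, 6558, 1544,   95,    3,    1,    2,    3,    1,    3,    9,
         54,  171,  328,  525,  549,  674,  783,  985, 1116,  594,  319]), array([-0.01,  0.  ,  0.01,  0.02,  0.03,  0.04,  0.05,  0.06,  0.07,
        0.08,  0.09,  0.1 ,  0.11,  0.12,  0.13,  0.14,  0.15,  0.16,
        0.17,  0.18,  0.19,  0.2 ,  0.21]))
```

View pics/a.png

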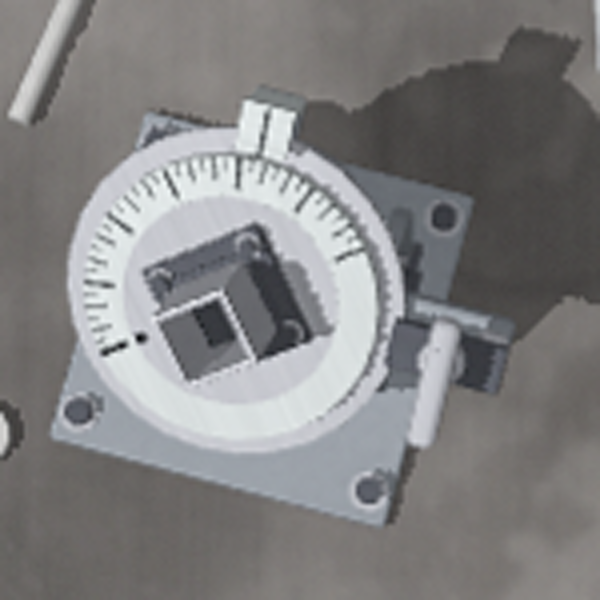

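The crop shows the zero line at (115,350) and the 120° line at (238,172), with the pointer line at (265,140). The scale therefore reads about 127°, so the plate must turn about 67° clockwise. The bar runs from (448,322) to (425,445). Next I work out a hover pose for the wrist camera.

```bash
cat >> h.py <<'E'
def frame(yaw):
    c,s=np.cos(yaw),np.sin(yaw); n=np.array([-.5*c,-.5*s,np.sqrt(.75)]); left=np.array([-s,c,0]); up=np.cross(left,n)  # up-slope
    return up,left,n
def goal(tcp,x,n,s=None):
    "increments from measured pose to tcp with tool z=-n, tool x=x"
    s=s or get_state(); z=-n; y=np.cross(z,x); Rg=R.from_matrix(np.c_[x,y,z]); R0=R.from_quat(s['tcp_rot'])
    print('shift',np.round((np.array(tcp)-s['eef_pos'])/.12,3),'turn',np.round((Rg*R0.inv()).as_rotvec()/(np.pi/2),3))
E
python3 - <<'E'
from h import *; import pickle
d=pickle.load(open('top0.pkl','rb'))
up,left,n=frame(np.radians(-15.1))
p0=np.array([.61611,.10639,.16142])
print('disc ell',onplane(d,[[273.5,220.5]],p0,n))
cr=lambda a:np.array(a)/4+[215,150]
tt=cr([[160,315],[220,290],[258,358],[190,382]]); print('tubetop',bydepth(d,tt), bydepth(d,tt)@n-p0@n)
print('tubetop plane',onplane(d,[tt.mean(0)],p0+.0555*n,n))
bar=cr([[448,322],[425,445],[437,383]]); B=bydepth(d,bar); print('bar',B,B@n-p0@n)
b=cr([[148,115],[473,195],[388,525],[52,437]]); print('base',onplane(d,b,np.array([0,0,.01]),np.array([0,0,1.])), onplane(d,b,np.array([0,0,.01]),np.array([0,0,1.])).mean(0))
w=imaging.read_camera('wrist'); print(np.round(w['mount'],3).tolist(),w['camera_matrix'][0])
E
```

```text
disc ell [[0.62221289 0.10551227 0.16495386]]
tubetop [[0.5973885  0.13661383 0.21036652]
 [0.60777603 0.10672463 0.22201342]
 [0.58619428 0.09410012 0.14665763]
 [0.56639252 0.12257868 0.19912322]] [5.53631997e-02 5.65421370e-02 5.60295161e-05 5.87609946e-02]
tubetop plane [[0.58748538 0.11385732 0.20842696]]
bar [[ 0.595506   -0.00248587  0.20763432]
 [ 0.53895613  0.0082607   0.17683436]
 [ 0.56769866  0.00259007  0.1929395 ]] [0.03578775 0.03781264 0.03714643]
base [[ 0.74981135  0.17284984  0.01      ]
 [ 0.70329052 -0.0178082   0.01      ]
 [ 0.51102158  0.02956326  0.01      ]
 [ 0.55974192  0.2224909   0.01      ]] [0.63096635 0.10177395 0.01      ]
[[-0.0, 0.962, 0.274, 0.069], [1.0, 0.0, 0.001, -0.0], [0.001, 0.274, -0.962, -0.117], [0.0, 0.0, 0.0, 1.0]] [407.03714503   0.         319.22062073]
```

```bash
python3 - <<'E'
from h import *
up,left,n=frame(np.radians(-15.1)); goal([.619,.105,.162]+.17*n,up,n)
E
```

```text
shift [2.997 6.483 0.45 ] turn [-0.001 -0.337 -0.33 ]
```

>>> jog_arm:
  increments:
    - {"dx":1,"dy":0.6,"dz":0.45}
    - {"dx":1,"dy":1,"dz":0.45}
    - {"dx":1,"dy":1,"dz":0.45}
    - {"dx":1,"dy":1,"dz":0.45}

```text
$.increments[0]: bad value
```

>>> jog_arm:
  increments:
    - {"dx":1,"dy":1}
    - {"dx":1,"dy":1}
    - {"dx":1,"dy":1}
    - {"dx":1,"dy":1}

```text
$.increments[0]: bad value
```

>>> jog_arm:
  increments:
    - {"dx":0.5,"dy":1}
    - {"dx":0.5,"dy":1}
    - {"dx":0.5,"dy":1}
    - {"dx":0.5,"dy":1}

```text
$.increments[0]: bad value
```

>>> jog_arm:
  increments:
    - {"dx":0.3,"dy":1}
    - {"dx":0.3,"dy":1}
    - {"dx":0.3,"dy":1}
    - {"dx":0.3,"dy":1}

```text
$.increments[0]: bad value
```

>>> jog_arm:
  increments:
    - {"dx":0.2,"dy":1}
    - {"dx":0.2,"dy":1}
    - {"dx":0.2,"dy":1}
    - {"dx":0.2,"dy":1}

```text
$.increments[0]: bad value
```

>>> jog_arm:
  increments:
    - {"dx":0,"dy":1,"ay":-0.337,"az":-0.33}
    - {"dx":0,"dy":1,"ay":-0.337,"az":-0.33}
    - {"dx":0,"dy":1,"ay":-0.337,"az":-0.33}
    - {"dx":0,"dy":1,"ay":-0.337,"az":-0.33}
    - {"dx":0,"dy":1,"ay":-0.337,"az":-0.33}
    - {"dx":0,"dy":1,"ay":-0.337,"az":-0.33}
    - {"dx":0,"dy":1,"ay":-0.337,"az":-0.33}
    - {"dx":0,"dy":1,"ay":-0.337,"az":-0.33}

```text
$.increments[0]: bad value
```

```bash
python3 - <<'E'
from h import *
s=get_state(); print(s['time'],s['qpos'],s['eef_pos'])
up,left,n=frame(np.radians(-15.1)); goal([.619,.105,.162]+.17*n,up,n)
E
```

```text
0.15 [-1.45499981e+00  2.87018362e-01  1.57787662e+00 -5.37590467e-06
  1.27859397e+00 -1.50015657e-01] [ 0.17727915 -0.65080874  0.25520797]
shift [2.997 6.483 0.45 ] turn [-0.001 -0.337 -0.33 ]
```

>>> jog_arm:
  increments:
    - {"dx":1,"dy":0.6,"dz":0.45,"ax":0,"ay":0,"az":0,"gripper":1}
    - {"dx":1,"dy":1,"dz":0.45,"ax":0,"ay":0,"az":0,"gripper":1}
    - {"dx":1,"dy":1,"dz":0.45,"ax":0,"ay":0,"az":0,"gripper":1}
    - {"dx":1,"dy":1,"dz":0.45,"ax":0,"ay":0,"az":0,"gripper":1}

```text
time: 0.55
eef_pos: [0.2993, -0.5291, 0.3113]
tcp_rot: [0.991, 0.133, 0.0, 0.0]
contact_force: [0.1, -0.2, -0.4]
opening: 1.003
finger_force: 0.0
```

>>> jog_arm:
  increments:
    - {"dx":1,"dy":1,"dz":0,"ax":0,"ay":0,"az":0,"gripper":1}
    - {"dx":1,"dy":1,"dz":0,"ax":0,"ay":0,"az":0,"gripper":1}
    - {"dx":1,"dy":1,"dz":0,"ax":0,"ay":0,"az":0,"gripper":1}
    - {"dx":1,"dy":1,"dz":0,"ax":0,"ay":0,"az":0,"gripper":1}

```text
time: 0.95
eef_pos: [0.4196, -0.4079, 0.3101]
tcp_rot: [0.991, 0.134, 0.0, -0.001]
contact_force: [-0.1, -0.7, -0.1]
opening: 0.999
finger_force: 0.0
```

>>> jog_arm:
  increments:
    - {"dx":0.5,"dy":1,"dz":0,"ax":0,"ay":0,"az":0,"gripper":1}
    - {"dx":0.5,"dy":1,"dz":0,"ax":0,"ay":0,"az":0,"gripper":1}
    - {"dx":0.5,"dy":1,"dz":0,"ax":0,"ay":0,"az":0,"gripper":1}
    - {"dx":0.5,"dy":1,"dz":0,"ax":0,"ay":0,"az":0,"gripper":1}

```text
time: 1.35
eef_pos: [0.4787, -0.2876, 0.3101]
tcp_rot: [0.991, 0.135, 0.0, -0.001]
contact_force: [0.2, -1.8, -0.1]
opening: 1.0
finger_force: 0.0
```

>>> jog_arm:
  increments:
    - {"dx":0.3,"dy":1,"dz":0,"ax":0,"ay":0,"az":0,"gripper":1}
    - {"dx":0.3,"dy":1,"dz":0,"ax":0,"ay":0,"az":0,"gripper":1}
    - {"dx":0.3,"dy":1,"dz":0,"ax":0,"ay":0,"az":0,"gripper":1}
    - {"dx":0.3,"dy":1,"dz":0,"ax":0,"ay":0,"az":0,"gripper":1}

```text
time: 1.75
eef_pos: [0.5136, -0.1693, 0.3102]
tcp_rot: [0.991, 0.134, -0.0, -0.0]
contact_force: [0.4, -0.0, 0.5]
opening: 0.995
finger_force: 0.0
```

>>> jog_arm:
  increments:
    - {"dx":0.2,"dy":1,"dz":0,"ax":0,"ay":0,"az":0,"gripper":1}
    - {"dx":0.2,"dy":1,"dz":0,"ax":0,"ay":0,"az":0,"gripper":1}
    - {"dx":0.2,"dy":1,"dz":0,"ax":0,"ay":0,"az":0,"gripper":1}
    - {"dx":0.2,"dy":1,"dz":0,"ax":0,"ay":0,"az":0,"gripper":1}

```text
time: 2.15
eef_pos: [0.5375, -0.0505, 0.3101]
tcp_rot: [0.991, 0.134, -0.0, 0.0]
contact_force: [0.0, -0.3, 0.0]
opening: 1.0
finger_force: 0.0
```

>>> jog_arm:
  increments:
    - {"dx":0,"dy":1,"dz":0,"ax":0,"ay":-0.337,"az":-0.33,"gripper":1}
    - {"dx":0,"dy":1,"dz":0,"ax":0,"ay":-0.337,"az":-0.33,"gripper":1}
    - {"dx":0,"dy":1,"dz":0,"ax":0,"ay":-0.337,"az":-0.33,"gripper":1}
    - {"dx":0,"dy":1,"dz":0,"ax":0,"ay":-0.337,"az":-0.33,"gripper":1}
    - {"dx":0,"dy":1,"dz":0,"ax":0,"ay":-0.337,"az":-0.33,"gripper":1}
    - {"dx":0,"dy":1,"dz":0,"ax":0,"ay":-0.337,"az":-0.33,"gripper":1}
    - {"dx":0,"dy":1,"dz":0,"ax":0,"ay":-0.337,"az":-0.33,"gripper":1}

```text
time: 2.85
eef_pos: [0.5374, 0.0673, 0.3104]
tcp_rot: [0.958, -0.127, 0.256, 0.035]
contact_force: [0.4, 0.4, -0.1]
opening: 0.998
finger_force: 0.0
```

>>> jog_arm:
  increments:
    - {"dx":0,"dy":0.48,"dz":0,"ax":0,"ay":0,"az":0,"gripper":1}
    - {"dx":0,"dy":0.48,"dz":0,"ax":0,"ay":0,"az":0,"gripper":1}
    - {"dx":0,"dy":0.48,"dz":0,"ax":0,"ay":0,"az":0,"gripper":1}
    - {"dx":0,"dy":0.48,"dz":0,"ax":0,"ay":0,"az":0,"gripper":1}

```text
time: 3.25
eef_pos: [0.5379, 0.1254, 0.3104]
tcp_rot: [0.958, -0.127, 0.256, 0.035]
contact_force: [0.2, 0.4, -0.8]
opening: 1.005
finger_force: 0.0
```

```bash
python3 - <<'E'
from h import *; import pickle
s=get_state(); print(s['time'],s['qpos'],s['eef_pos'])
up,left,n=frame(np.radians(-15.1)); goal([.619,.105,.162]+.17*n,up,n)
d=cam('wrist'); cv2.imwrite('pics/w1.png',d['frame']); pickle.dump(d,open('w1.pkl','wb'))
E
```

```text
3.25 [ 0.12331551 -0.23330312  2.06307809 -0.25823932  0.83914356  2.0855027 ] [0.53790928 0.12539532 0.31041487]
shift [-0.008  0.015 -0.01 ] turn [ 0.001 -0.001  0.001]
```

View pics/w1.png

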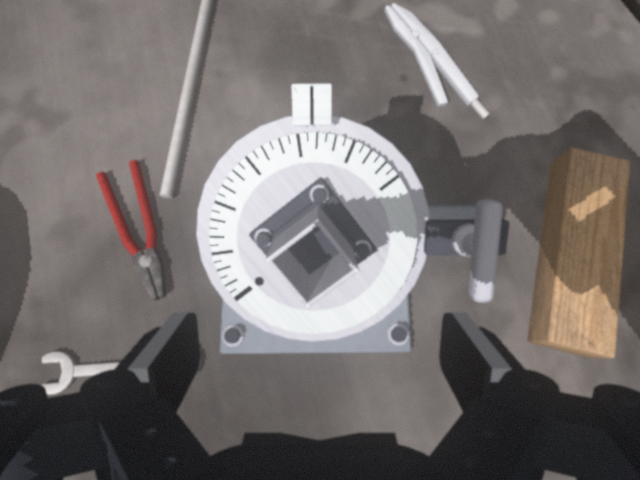

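The wrist view shows the pointer line at x=312, rows 85–123. The 120° line is at about (301,145), the zero line at (244,293) with its dot at (259,281). The tube-top corners are near (271,255), (318,224), (357,268) and (308,303), and the bar runs from (488,200) to (482,300).

```bash
cat >> h.py <<'E'
from scipy.optimize import least_squares
def meas(d,yaw,c0,verbose=True):
    "returns disc centre, plane coords fn; c0 rough disc centre"
    up,left,n=frame(yaw); g=cv2.cvtColor(d['frame'],cv2.COLOR_BGR2GRAY)
    # flange edge by radial search along plane at -10mm
    pts=[]
    for a in np.radians(np.arange(0,360,2)):
        r=np.arange(.080,.098,.0003); P=c0-.010*n+r[:,None]*(np.cos(a)*up+np.sin(a)*left)
        q=proj(d,P).astype(np.float32); v=cv2.remap(g,q[:,0].reshape(1,-1),q[:,1].reshape(1,-1),1)[0].astype(float)
        v=cv2.GaussianBlur(v.reshape(1,-1),(0,0),3)[0]; k=np.argmin(np.gradient(v))
        if 3<k<len(r)-4 and np.gradient(v)[k]<-1: pts.append([r[k]*np.cos(a),r[k]*np.sin(a)])
    p=np.array(pts); f=lambda x:np.hypot(p[:,0]-x[0],p[:,1]-x[1])-x[2]
    o=least_squares(f,[0,0,.088],loss='soft_l1',f_scale=.0005)
    if verbose: print('flange circle',np.round(o.x,4),len(p),'med res',np.median(abs(f(o.x))))
    return c0+o.x[0]*up+o.x[1]*left
def unroll(d,c,yaw,r0,r1,h):
    "polar image: rows=angle(deg,clockwise from up, .25 step), cols=radius"
    up,left,n=frame(yaw); a=np.radians(np.arange(-180,180,.25)); r=np.arange(r0,r1,.0005)
    P=c+h*n+r[None,:,None]*(np.cos(a)[:,None,None]*up-np.sin(a)[:,None,None]*left)
    q=proj(d,P.reshape(-1,3)).reshape(len(a),len(r),2).astype(np.float32)
    return np.degrees(a),r,cv2.remap(cv2.cvtColor(d['frame'],cv2.COLOR_BGR2GRAY),q[...,0],q[...,1],1)
E
cat > m.py <<'E'
from h import *; import pickle
d=pickle.load(open('w1.pkl','rb')); g=d['frame'].astype(int)
yaw=np.radians(-15.1)
vv,uu=np.mgrid[110:340:2,195:430:2]; uv=np.c_[uu.ravel(),vv.ravel()]; P=bydepth(d,uv)
Q=P[(g[uv[:,1],uv[:,0]].min(1)>200)]
for _ in range(6):
    c=Q.mean(0); n=np.linalg.svd(Q-c)[2][2]; n*=np.sign(n[2]); r=(Q-c)@n; Q=Q[abs(r)<max(.002,1.5*r.std())]
print('plane',n,c,'tilt',np.degrees(np.arccos(n[2])),'yaw',np.degrees(np.arctan2(-n[1],-n[0])),r.std())
up,left,nn=frame(yaw)
c0=np.array([.619,.105,.162]); c0=c0+((c-c0)@nn)*nn
for _ in range(3): c0=meas(d,yaw,c0)
print('disc centre',c0, 'origin', c0-nn*((c0[2]-.145)/nn[2]))
L=lambda P:np.round(np.c_[(P-c0)@up,(P-c0)@left,(P-c0)@nn]*1000,1)
print('pointer line',L(onplane(d,[[312,88],[312,122]],c0,nn)))
print('zero,dot',L(onplane(d,[[244,293],[259,281]],c0,nn)))
print('tubetop',L(onplane(d,[[271,255],[318,224],[357,268],[308,303]],c0+.058*nn,nn)))
print('bar depth',L(bydepth(d,np.array([[487,215],[485,240],[483,265],[482,290]]))))
print('bar ends',L(onplane(d,[[488,200],[482,300]],c0+.037*nn,nn)))
E
python3 m.py
```

```text
plane [-0.4842109   0.12658074  0.86574657] [0.61888077 0.11358856 0.1619479 ] tilt 30.03193657349133 yaw -14.650212559984338 0.0007000558176866417
flange circle [-0.0053  0.0033  0.0875] 174 med res 0.00015946492278766378
flange circle [-0.0001  0.      0.0874] 174 med res 0.00017028204702302513
flange circle [0.     0.     0.0874] 174 med res 0.00021866681320141523
disc centre [0.61481421 0.10957804 0.16028433] origin [0.62333393 0.10727924 0.145     ]
pointer line [[ 1.033e+02 -1.000e-01 -0.000e+00]
 [ 8.190e+01 -0.000e+00  0.000e+00]]
zero,dot [[-41.8  52.2  -0. ]
 [-32.1  40.4  -0. ]]
tubetop [[  6.1  23.6  58. ]
 [ 24.7  -4.   58. ]
 [ -2.  -27.1  58. ]
 [-24.4   2.2  58. ]]
bar depth [[  25.9 -108.8   38.7]
 [  10.  -109.1   39.2]
 [  -6.2 -109.2   40.3]
 [ -23.2 -110.3   40.5]]
bar ends [[  35.  -109.    37. ]
 [ -31.8 -112.6   37. ]]
```

```bash
cat >> h.py <<'E'
YAW=np.radians(-15.1); UP,LEFT,N=frame(YAW); C=np.array([.61481,.10958,.16028])
def loc(u,l,h): return C+(u*UP+l*LEFT+h*N)/1000
def xdir(deg): a=np.radians(deg); return np.cos(a)*UP+np.sin(a)*LEFT
def tell():
    s=get_state(); p=s['eef_pos']-C; Rm=R.from_quat(s['tcp_rot']).as_matrix(); x=Rm[:,0]
    print('t',s['time'],'loc mm',np.round([p@UP*1e3,p@LEFT*1e3,p@N*1e3],1),'ang',np.round(np.degrees(np.arctan2(x@LEFT,x@UP)),2),'tilt err',np.round(np.degrees(np.arccos(min(1,-Rm[:,2]@N))),2),'q',np.round(s['qpos'],2),'F',np.round(s['contact_force'],1),'M',np.round(s['wrist_torque'],2))
E
python3 - <<'E'
from h import *
tell(); print('N/.12',N/.12*.001,'per mm; turn per deg',N/90)
goal(loc(.5,-111.5,110),xdir(3),N); goal(loc(.5,-111.5,40.5),xdir(3),N)
E
```

```text
t 3.3 loc mm [  7.1  -5.  169.2] ang -0.07 tilt err 0.13 q [ 0.12 -0.23  2.06 -0.26  0.84  2.09] F [ 0.2  0.9 -0.2] M [ 0.    0.27 -0.01]
N/.12 [-0.0040228   0.00108544  0.00721688] per mm; turn per deg [-0.00536374  0.00144725  0.0096225 ]
shift [-0.039 -0.909 -0.455] turn [-0.016  0.004  0.03 ]
shift [ 0.24  -0.984 -0.956] turn [-0.016  0.004  0.03 ]
```

>>> jog_arm:
  increments:
    - {"dx":-0.04,"dy":-0.91,"dz":-0.455,"ax":-0.016,"ay":0.004,"az":0.03,"gripper":0}
    - {"dx":-0.04,"dy":-0.91,"dz":-0.455,"ax":-0.016,"ay":0.004,"az":0.03,"gripper":0}
    - {"dx":-0.04,"dy":-0.91,"dz":-0.455,"ax":-0.016,"ay":0.004,"az":0.03,"gripper":0}
    - {"dx":-0.04,"dy":-0.91,"dz":-0.455,"ax":-0.016,"ay":0.004,"az":0.03,"gripper":0}
    - {"dx":-0.04,"dy":-0.91,"dz":-0.455,"ax":-0.016,"ay":0.004,"az":0.03,"gripper":0}
    - {"dx":-0.04,"dy":-0.91,"dz":-0.455,"ax":-0.016,"ay":0.004,"az":0.03,"gripper":0}

```text
time: 3.9
eef_pos: [0.5331, 0.0173, 0.257]
tcp_rot: [0.96, -0.102, 0.257, 0.041]
contact_force: [-0.1, -0.7, -0.5]
opening: 0.498
finger_force: 0.0
```

```bash
python3 - <<'E'
from h import *; import pickle
tell(); goal(loc(.5,-111.5,40.5),xdir(3),N)
d=cam('wrist'); pickle.dump(d,open('w2.pkl','wb')); f=d['frame'].copy()
for u in(-34,0,34):
  for l in (-119,-112,-105):
    q=proj(d,loc(u,l,38.5))[0]; print(u,l,np.round(q)); cv2.circle(f,tuple(int(round(t)) for t in q),2,(0,0,255),-1)
cv2.imwrite('pics/w2.png',f)
E
```

```text
t 3.9 loc mm [   0.9 -110.4  111.2] ang 3.02 tilt err 0.12 q [-0.13 -0.26  2.19 -0.1   0.7   1.71] F [-0.1 -0.7 -0.5] M [ 0.03  0.27 -0.02]
shift [ 0.279 -0.085 -0.512] turn [ 0.     0.001 -0.   ]
-34 -119 [333. 340.]
-34 -112 [319. 340.]
-34 -105 [306. 339.]
0 -119 [337. 279.]
0 -112 [323. 278.]
0 -105 [309. 277.]
34 -119 [342. 211.]
34 -112 [327. 211.]
34 -105 [312. 210.]
```

View pics/w2.png

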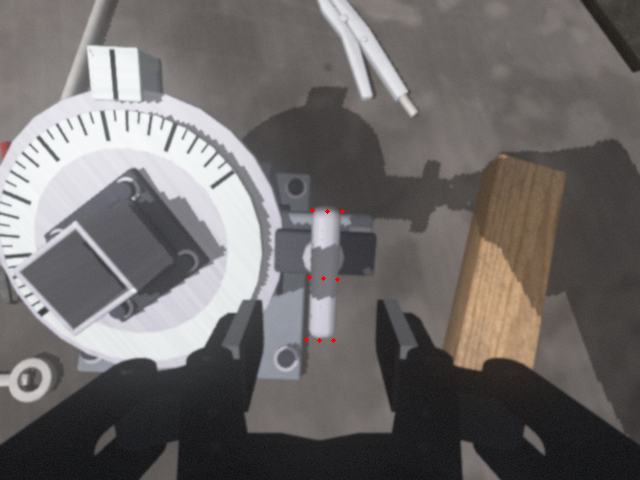

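The overlay points land on the bar, which runs from (326,211) to (321,338) between the open fingers, so it sits at joint ≈ 0. I descend and grip.

>>> jog_arm:
  increments:
    - {"dx":0.14,"dy":-0.04,"dz":-0.25,"ax":0.01,"ay":-0.003,"az":-0.019,"gripper":0}
    - {"dx":0.22,"dy":-0.07,"dz":-0.4,"ax":0.01,"ay":-0.003,"az":-0.019,"gripper":0}
    - {"dx":0.279,"dy":-0.085,"dz":-0.512,"ax":0.01,"ay":-0.003,"az":-0.019,"gripper":0}
    - {"dx":0.279,"dy":-0.085,"dz":-0.512,"ax":0.01,"ay":-0.003,"az":-0.019,"gripper":0}
    - {"dx":0.279,"dy":-0.085,"dz":-0.512,"ax":0.01,"ay":-0.003,"az":-0.019,"gripper":0}

```text
time: 4.45
eef_pos: [0.5663, 0.0077, 0.1949]
tcp_rot: [0.959, -0.117, 0.257, 0.037]
contact_force: [0.8, -0.2, 0.2]
opening: 0.501
finger_force: 0.0
```

>>> jog_arm:
  increments:
    - {"dx":0,"dy":0,"dz":0,"ax":0,"ay":0,"az":0,"gripper":-1}
    - {"dx":0,"dy":0,"dz":0,"ax":0,"ay":0,"az":0,"gripper":-1}
    - {"dx":0,"dy":0,"dz":0,"ax":0,"ay":0,"az":0,"gripper":-1}
    - {"dx":0,"dy":0,"dz":0,"ax":0,"ay":0,"az":0,"gripper":-1}
    - {"dx":0,"dy":0,"dz":0,"ax":0,"ay":0,"az":0,"gripper":-1}
  force: 50

```text
time: 4.95
eef_pos: [0.5661, 0.0059, 0.1961]
tcp_rot: [0.958, -0.118, 0.257, 0.038]
contact_force: [-5.5, -4.7, 4.0]
opening: 0.15
finger_force: 51.4
```

```bash
python3 - <<'E'
from h import *
tell(); print(get_state()['opening'],get_state()['finger_force'])
E
```

```text
t 4.95 loc mm [   0.5 -112.7   41. ] ang 1.11 tilt err 0.18 q [-0.14 -0.1   2.17 -0.12  0.55  1.76] F [-5.5 -4.7  4. ] M [-0.41  0.56 -0.34]
0.14978360858817186 51.398803813722225
```

>>> jog_arm:
  increments:
    - {"dx":-0.004,"dy":-0.004,"dz":0.005,"ax":-0.09,"ay":0.024,"az":0.16,"gripper":-1}
    - {"dx":-0.004,"dy":-0.004,"dz":0.005,"ax":-0.09,"ay":0.024,"az":0.16,"gripper":-1}
    - {"dx":-0.008,"dy":-0.004,"dz":0.011,"ax":-0.18,"ay":0.049,"az":0.324,"gripper":-1}
    - {"dx":-0.008,"dy":-0.004,"dz":0.011,"ax":-0.18,"ay":0.049,"az":0.324,"gripper":-1}
    - {"dx":-0.011,"dy":-0.003,"dz":0.017,"ax":-0.28,"ay":0.076,"az":0.503,"gripper":-1}
    - {"dx":-0.011,"dy":-0.003,"dz":0.017,"ax":-0.28,"ay":0.076,"az":0.503,"gripper":-1}
    - {"dx":-0.015,"dy":-0.003,"dz":0.023,"ax":-0.384,"ay":0.104,"az":0.689,"gripper":-1}
    - {"dx":-0.015,"dy":-0.003,"dz":0.023,"ax":-0.384,"ay":0.104,"az":0.689,"gripper":-1}
    - {"dx":-0.015,"dy":-0.003,"dz":0.023,"ax":-0.384,"ay":0.104,"az":0.689,"gripper":-1}
    - {"dx":-0.015,"dy":-0.003,"dz":0.023,"ax":-0.384,"ay":0.104,"az":0.689,"gripper":-1}

```text
time: 5.95
eef_pos: [0.5648, 0.0061, 0.199]
tcp_rot: [0.846, 0.465, 0.188, 0.181]
contact_force: [-3.6, -3.0, 5.3]
opening: 0.156
finger_force: 51.4
```

```bash
python3 - <<'E'
from h import *
tell(); print(get_state()['opening'],get_state()['finger_force'])
E
```

```text
t 5.95 loc mm [   0.9 -113.    44.2] ang 72.67 tilt err 0.19 q [-0.14 -0.11  2.17 -0.11  0.56  0.5 ] F [-3.6 -3.   5.3] M [-0.28  0.3  -0.13]
0.15604198326706167 51.388638298267324
```

>>> jog_arm:
  increments:
    - {"dx":0,"dy":0,"dz":0,"ax":0,"ay":0,"az":0,"gripper":0}
    - {"dx":0,"dy":0,"dz":0,"ax":0,"ay":0,"az":0,"gripper":0}
    - {"dx":-0.15,"dy":0.04,"dz":0.27,"ax":0,"ay":0,"az":0,"gripper":0}
    - {"dx":-0.302,"dy":0.081,"dz":0.541,"ax":0,"ay":0,"az":0,"gripper":0}
    - {"dx":-0.302,"dy":0.081,"dz":0.541,"ax":0,"ay":0,"az":0,"gripper":0}
    - {"dx":-0.302,"dy":0.081,"dz":0.541,"ax":0,"ay":0,"az":0,"gripper":0}

```text
time: 6.55
eef_pos: [0.5281, 0.0166, 0.2628]
tcp_rot: [0.846, 0.465, 0.188, 0.18]
contact_force: [0.6, 0.3, 0.0]
opening: 0.498
finger_force: 0.0
```

```bash
python3 - <<'E'
from h import *
tell(); goal(loc(0,0,119),xdir(38.6),N); goal(loc(0,0,49),xdir(38.6),N)
E
```

```text
t 6.55 loc mm [  -0.3 -112.4  118.6] ang 72.66 tilt err 0.13 q [-0.13 -0.28  2.19 -0.1   0.71  0.49] F [0.6 0.3 0. ] M [ 0.05  0.21 -0.01]
shift [0.244 0.904 0.004] turn [ 0.183 -0.048 -0.328]
shift [ 0.526  0.828 -0.501] turn [ 0.183 -0.048 -0.328]
```

>>> jog_arm:
  increments:
    - {"dx":0.244,"dy":0.904,"dz":0.004,"ax":0.183,"ay":-0.048,"az":-0.328,"gripper":1}
    - {"dx":0.244,"dy":0.904,"dz":0.004,"ax":0.183,"ay":-0.048,"az":-0.328,"gripper":1}
    - {"dx":0.244,"dy":0.904,"dz":0.004,"ax":0.183,"ay":-0.048,"az":-0.328,"gripper":1}
    - {"dx":0.244,"dy":0.904,"dz":0.004,"ax":0.183,"ay":-0.048,"az":-0.328,"gripper":1}
    - {"dx":0.244,"dy":0.904,"dz":0.004,"ax":0.183,"ay":-0.048,"az":-0.328,"gripper":1}
    - {"dx":0.244,"dy":0.904,"dz":0.004,"ax":0.183,"ay":-0.048,"az":-0.328,"gripper":1}

```text
time: 7.15
eef_pos: [0.5567, 0.1253, 0.2597]
tcp_rot: [0.946, 0.197, 0.228, 0.116]
contact_force: [0.0, 0.1, -0.9]
opening: 0.995
finger_force: 0.0
```

```bash
python3 - <<'E'
from h import *; import pickle
tell(); goal(loc(0,0,49),xdir(38.6),N)
d=cam('wrist'); pickle.dump(d,open('w3.pkl','wb')); f=d['frame'].copy()
for a in range(4):
    v=np.radians(38.6+45+90*a); q=proj(d,loc(28.3*np.cos(v),28.3*np.sin(v),58))[0]; cv2.circle(f,tuple(int(round(t)) for t in q),2,(0,0,255),-1)
cv2.imwrite('pics/w3.png',f)
E
```

```text
t 7.15 loc mm [ -2.4   0.  116.2] ang 38.68 tilt err 0.34 q [ 0.12 -0.14  2.08 -0.28  0.74  1.44] F [ 0.   0.1 -0.9] M [ 0.07  0.3  -0.01]
shift [ 0.287 -0.078 -0.475] turn [-0.    -0.004 -0.001]
```

View pics/w3.png

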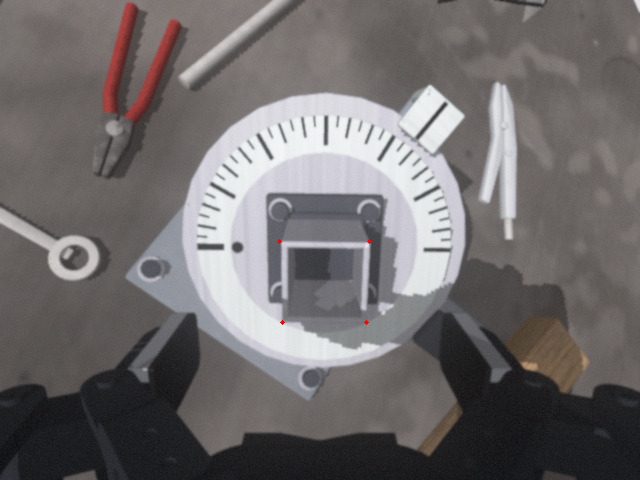

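The view shows the tube square between the fingers, with its predicted corners at (280,242), (370,242), (366,322) and (282,322). I descend and grip it.

>>> jog_arm:
  increments:
    - {"dx":0.15,"dy":-0.04,"dz":-0.25,"ax":0,"ay":-0.004,"az":0,"gripper":1}
    - {"dx":0.22,"dy":-0.06,"dz":-0.37,"ax":0,"ay":-0.004,"az":0,"gripper":1}
    - {"dx":0.287,"dy":-0.078,"dz":-0.475,"ax":0,"ay":-0.004,"az":0,"gripper":1}
    - {"dx":0.287,"dy":-0.078,"dz":-0.475,"ax":0,"ay":-0.004,"az":0,"gripper":1}
    - {"dx":0.287,"dy":-0.078,"dz":-0.475,"ax":0,"ay":-0.004,"az":0,"gripper":1}

```text
time: 7.7
eef_pos: [0.5914, 0.115, 0.2047]
tcp_rot: [0.945, 0.197, 0.232, 0.117]
contact_force: [0.1, 0.2, -0.0]
opening: 0.999
finger_force: 0.0
```

>>> jog_arm:
  increments:
    - {"dx":0,"dy":0,"dz":0,"ax":0,"ay":0,"az":0,"gripper":-1}
    - {"dx":0,"dy":0,"dz":0,"ax":0,"ay":0,"az":0,"gripper":-1}
    - {"dx":0,"dy":0,"dz":0,"ax":0,"ay":0,"az":0,"gripper":-1}
    - {"dx":0,"dy":0,"dz":0,"ax":0,"ay":0,"az":0,"gripper":-1}
    - {"dx":0,"dy":0,"dz":0,"ax":0,"ay":0,"az":0,"gripper":-1}
  force: 50

```text
time: 8.2
eef_pos: [0.5914, 0.1164, 0.2064]
tcp_rot: [0.945, 0.196, 0.234, 0.116]
contact_force: [-3.8, 3.3, 3.2]
opening: 0.459
finger_force: 50.9
```

```bash
python3 - <<'E'
from h import *; import pickle
tell(); print(get_state()['opening'],get_state()['finger_force'])
for n in('w1','w3'):
    d=pickle.load(open(n+'.pkl','rb')); c=C
    for _ in range(2): c=meas(d,YAW,c,False)
    print(n,'centre shift',np.round((c-C)*1e3,1))
    a,r,im=unroll(d,c,YAW,.0655,.0705,0); v=im.mean(1).astype(float)
    v=v-cv2.GaussianBlur(v.reshape(1,-1),(0,0),40)[0]
    # ticks at zero-k*5deg clockwise: comb fit, 0..180
    best=[]
    for R0 in np.arange(80,135,.1):
        th=-R0+np.arange(0,181,5); best.append(np.interp(th,a,v).mean())
    k=np.argsort(best)[:4]; print('comb reading',np.arange(80,135,.1)[k],np.array(best)[k])
    a,r,im=unroll(d,c,YAW,.082,.1,0); v=im.mean(1).astype(float); w=abs(a)<6; print('index at',a[w][np.argmin(v[w])])
E
```

```text
t 8.2 loc mm [ 1.9  0.5 52.1] ang 38.48 tilt err 0.32 q [ 0.09 -0.01  2.06 -0.3   0.61  1.46] F [-3.8  3.3  3.2] M [0.54 0.56 0.16]
0.4593714498044579 50.942800641059875
w1 centre shift [ 0. -0.  0.]
comb reading [127.8 127.7 127.9 128. ] [-35.57025893 -34.92809058 -34.86099849 -34.15173806]
index at -0.25
w3 centre shift [-0.   0.1 -0. ]
comb reading [127.7 127.8 127.6 127.9] [-45.28981159 -45.04104946 -43.97867698 -43.23239058]
index at 0.5
```

>>> jog_arm:
  increments:
    - {"dx":0,"dy":-0.002,"dz":0,"ax":0.07,"ay":-0.019,"az":-0.126,"gripper":-1}
    - {"dx":0,"dy":-0.004,"dz":0,"ax":0.14,"ay":-0.038,"az":-0.252,"gripper":-1}
    - {"dx":0,"dy":-0.004,"dz":0,"ax":0.14,"ay":-0.038,"az":-0.252,"gripper":-1}
    - {"dx":-0.003,"dy":-0.008,"dz":0,"ax":0.21,"ay":-0.057,"az":-0.377,"gripper":-1}
    - {"dx":-0.003,"dy":-0.008,"dz":0,"ax":0.21,"ay":-0.057,"az":-0.377,"gripper":-1}
    - {"dx":-0.006,"dy":-0.012,"dz":-0.002,"ax":0.29,"ay":-0.078,"az":-0.52,"gripper":-1}
    - {"dx":-0.006,"dy":-0.012,"dz":-0.002,"ax":0.29,"ay":-0.078,"az":-0.52,"gripper":-1}
    - {"dx":-0.009,"dy":-0.016,"dz":-0.003,"ax":0.364,"ay":-0.098,"az":-0.652,"gripper":-1}
    - {"dx":-0.009,"dy":-0.016,"dz":-0.003,"ax":0.364,"ay":-0.098,"az":-0.652,"gripper":-1}
    - {"dx":-0.009,"dy":-0.016,"dz":-0.003,"ax":0.364,"ay":-0.098,"az":-0.652,"gripper":-1}

```text
time: 9.2
eef_pos: [0.5908, 0.1145, 0.2063]
tcp_rot: [0.894, -0.365, 0.259, -0.032]
contact_force: [-2.4, 3.6, 3.6]
opening: 0.461
finger_force: 50.8
```

>>> jog_arm:
  increments:
    - {"dx":0,"dy":0,"dz":0,"ax":0,"ay":0,"az":0,"gripper":-1}
    - {"dx":0,"dy":0,"dz":0,"ax":0,"ay":0,"az":0,"gripper":-1}

```text
time: 9.4
eef_pos: [0.5908, 0.1145, 0.2063]
tcp_rot: [0.894, -0.364, 0.259, -0.032]
contact_force: [-3.6, 5.3, 3.4]
opening: 0.459
finger_force: 50.9
```

```bash
cat >> h.py <<'E'
def reading(d,lo,hi,fl=True):
    c=C
    if fl:
        for _ in range(2): c=meas(d,YAW,c)
    a,r,im=unroll(d,c,YAW,.0655,.0705,0); v=im.mean(1).astype(float); v=v-cv2.GaussianBlur(v.reshape(1,-1),(0,0),40)[0]
    g=np.arange(lo,hi,.1); th=np.arange(0,181,5)
    for sel,nm in((th,'all'),(th[(th>30)&(th<90)],'near')):
        b=[np.interp(-R0+sel,a,v).mean() for R0 in g]; k=np.argsort(b)[:3]; print(nm,g[k],np.array(b)[k])
    for h in(-.004,0,.004):
        a,r,im=unroll(d,c,YAW,.082,.1,h); v=im.mean(1).astype(float); w=abs(a)<4; x=-np.minimum(v[w]-np.median(v[w]),0); print('index h',h,(a[w]*x).sum()/x.sum())
E
python3 - <<'E'
from h import *; import pickle
tell(); print(get_state()['opening'],get_state()['finger_force'])
d=cam('wrist'); pickle.dump(d,open('w4.pkl','wb')); cv2.imwrite('pics/w4.png',d['frame'])
reading(d,55,65,False)
E
```

```text
t 9.4 loc mm [ 1.8 -1.5 52.1] ang -29.15 tilt err 0.26 q [ 0.09 -0.01  2.06 -0.31  0.61  2.64] F [-3.6  5.3  3.4] M [0.74 0.53 0.21]
0.4594525884816772 50.86816191673279
all [60.7 60.6 60.8] [-47.84345161 -46.9726734  -46.96256312]
near [55.5 55.6 55.7] [-59.81388422 -59.75345169 -59.69301916]
index h -0.004 -1.2036220428765567
index h 0 -0.663283925663916
index h 0.004 -0.12401219721697285
```

View pics/w4.png

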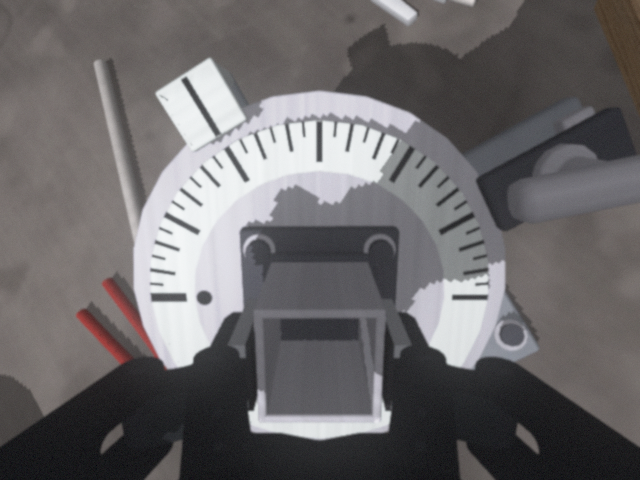

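The wrist view shows the 60° line at (237,163), with the 30° line at (183,222) and the 90° line at (319,140). The index line runs from (183,78) to (218,135) and points at the 60° line. I refine this using the pointer height from depth.

```bash
python3 - <<'E'
from h import *; import pickle
for n,lo,hi in(('w1',120,133),('w3',120,133),('w4',58,63)):
    d=pickle.load(open(n+'.pkl','rb'))
    pts=np.array([proj(d,loc(u,l,0))[0] for u in (86,90,94) for l in (-7,7)]); P=bydepth(d,pts)-C; D=bydepth(d,np.array([proj(d,loc(58*np.cos(t),58*np.sin(t),0))[0] for t in np.radians([-60,-40,-20,20,40])]))-C
    print(n,'pointer h mm',np.round(P@N*1e3,1),'disc h',np.round(D@N*1e3,1)); reading(d,lo,hi)
E
```

```text
w1 pointer h mm [3.5 3.4 3.8 4.  3.5 3.6] disc h [ 0.5 -1.   0.  -0.4  0.8]
flange circle [ 0.     -0.      0.0874] 174 med res 0.00021522591255113827
flange circle [0.     0.     0.0874] 174 med res 0.00021866681320141523
all [127.8 127.7 127.9] [-35.57025893 -34.92809058 -34.86099849]
near [123.  122.9 122.8] [-37.80575234 -37.52729595 -37.24883956]
index h -0.004 -0.22026141583355846
index h 0 -0.17929474658167993
index h 0.004 -0.13820209155758711
w3 pointer h mm [2.9 4.2 3.3 3.2 3.2 3.3] disc h [ 0.5 -0.2 -0.9  1.   0.5]
flange circle [-0.0001  0.0001  0.0873] 173 med res 0.0001778184392490917
flange circle [-0.      0.      0.0873] 173 med res 0.00015635620502270353
all [127.7 127.8 127.6] [-45.28981159 -45.04104946 -43.97867698]
near [122.8 132.8 122.7] [-51.08070129 -50.62718982 -50.57065556]
index h -0.004 0.9323070082809984
index h 0 0.4470043175956039
index h 0.004 -0.03749145493904519
w4 pointer h mm [3.7 3.9 3.9 3.  3.5 5.7] disc h [ 1.7 -0.6  0.   1.2  0.1]
flange circle [ 0.0008 -0.0004  0.0868] 143 med res 0.0005453423740639646
flange circle [ 0.     -0.      0.0868] 143 med res 0.0005136429616010713
all [60.7 60.8 60.6] [-34.03667736 -33.6333911  -33.55100062]
near [61.  60.9 61.1] [-50.99226291 -48.70556573 -48.38787802]
index h -0.004 -1.5016075617496896
index h 0 -0.9596504537919022
index h 0.004 -0.4196308484761769
```

>>> jog_arm:
  increments:
    - {"dx":0,"dy":0,"dz":0,"ax":0.002,"ay":-0.0005,"az":-0.0035,"gripper":-1}
    - {"dx":0,"dy":0,"dz":0,"ax":0.002,"ay":-0.0005,"az":-0.0035,"gripper":-1}
    - {"dx":0,"dy":0,"dz":0,"ax":0.002,"ay":-0.0005,"az":-0.0035,"gripper":1}
    - {"dx":0,"dy":0,"dz":0,"ax":0.002,"ay":-0.0005,"az":-0.0035,"gripper":1}
    - {"dx":0,"dy":0,"dz":0,"ax":0.002,"ay":-0.0005,"az":-0.0035,"gripper":1}
    - {"dx":0,"dy":0,"dz":0,"ax":0.002,"ay":-0.0005,"az":-0.0035,"gripper":1}

```text
time: 10.05
eef_pos: [0.5906, 0.1132, 0.2049]
tcp_rot: [0.893, -0.367, 0.258, -0.031]
contact_force: [0.6, 0.1, 0.5]
opening: 1.003
finger_force: 0.0
```

>>> jog_arm:
  increments:
    - {"dx":-0.15,"dy":0.04,"dz":0.27,"ax":0,"ay":0,"az":0,"gripper":1}
    - {"dx":-0.3,"dy":0.08,"dz":0.54,"ax":0,"ay":0,"az":0,"gripper":1}
    - {"dx":-0.44,"dy":0.12,"dz":0.8,"ax":-0.1,"ay":0.03,"az":0.18,"gripper":1}
    - {"dx":-0.44,"dy":0.12,"dz":0.8,"ax":-0.15,"ay":0.04,"az":0.28,"gripper":1}
    - {"dx":-0.44,"dy":0.12,"dz":0.8,"ax":-0.15,"ay":0.04,"az":0.28,"gripper":1}
    - {"dx":-0.44,"dy":0.12,"dz":0.8,"ax":-0.15,"ay":0.04,"az":0.28,"gripper":1}
    - {"dx":-0.44,"dy":0.12,"dz":0.8,"ax":-0.15,"ay":0.04,"az":0.28,"gripper":1}
    - {"dx":-0.44,"dy":0.12,"dz":0.8,"ax":-0.15,"ay":0.04,"az":0.28,"gripper":1}

```text
time: 10.85
eef_pos: [0.5378, 0.1277, 0.301]
tcp_rot: [0.956, -0.133, 0.258, 0.029]
contact_force: [-0.1, 0.7, -0.1]
opening: 0.997
finger_force: 0.0
```

```bash
python3 - <<'E'
from h import *; import pickle
tell()
d=cam('wrist'); pickle.dump(d,open('w5.pkl','wb')); cv2.imwrite('pics/w5.png',d['frame'][60:420,140:560])
reading(d,57,63)
E
```

```text
t 10.85 loc mm [  1.8  -2.5 161.4] ang -0.86 tilt err 0.46 q [ 0.12 -0.23  2.08 -0.25  0.81  2.1 ] F [-0.1  0.7 -0.1] M [ 0.08  0.2  -0.02]
flange circle [-0.     -0.      0.0874] 174 med res 0.0001958767640906217
flange circle [-0.      0.      0.0874] 174 med res 0.00020572871093245404
all [60.5 60.4 60.3] [-36.26275988 -35.57975168 -34.89674347]
near [60.5 60.4 60.3] [-30.66888971 -30.56571424 -30.46253877]
index h -0.004 -0.23741669736445534
index h 0 -0.1961634921710838
index h 0.004 -0.154194332260935
```

View pics/w5.png

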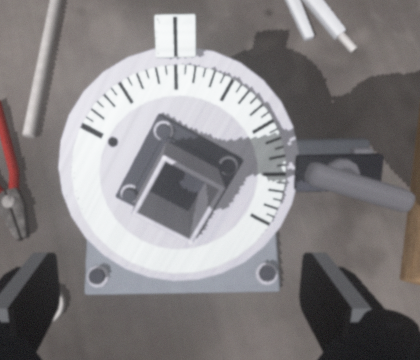

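The crop shows the 60° line at (176,76) in line with the index at (176,35). The measured reading is 60.3°, and the bar stands slack at (355,183). Now I go back to the bar.

```bash
python3 - <<'E'
from h import *
goal(loc(.5,-112.7,115),xdir(72.6),N)
E
```

```text
shift [-0.062 -0.934 -0.34 ] turn [-0.399  0.106  0.704]
```

>>> jog_arm:
  increments:
    - {"dx":-0.06,"dy":-0.935,"dz":-0.34,"ax":-0.2,"ay":0.053,"az":0.352,"gripper":0}
    - {"dx":-0.06,"dy":-0.935,"dz":-0.34,"ax":-0.2,"ay":0.053,"az":0.352,"gripper":0}
    - {"dx":-0.06,"dy":-0.935,"dz":-0.34,"ax":-0.2,"ay":0.053,"az":0.352,"gripper":0}
    - {"dx":-0.06,"dy":-0.935,"dz":-0.34,"ax":-0.2,"ay":0.053,"az":0.352,"gripper":0}
    - {"dx":-0.06,"dy":-0.935,"dz":-0.34,"ax":-0.399,"ay":0.106,"az":0.704,"gripper":0}
    - {"dx":-0.06,"dy":-0.935,"dz":-0.34,"ax":-0.399,"ay":0.106,"az":0.704,"gripper":0}
    - {"dx":-0.06,"dy":-0.935,"dz":-0.34,"ax":-0.399,"ay":0.106,"az":0.704,"gripper":0}
    - {"dx":-0.06,"dy":-0.935,"dz":-0.34,"ax":-0.399,"ay":0.106,"az":0.704,"gripper":0}
    - {"dx":-0.06,"dy":-0.935,"dz":-0.34,"ax":-0.399,"ay":0.106,"az":0.704,"gripper":0}
    - {"dx":-0.06,"dy":-0.935,"dz":-0.34,"ax":-0.399,"ay":0.106,"az":0.704,"gripper":0}

```text
time: 11.9
eef_pos: [0.5306, 0.0156, 0.2601]
tcp_rot: [0.846, 0.466, 0.186, 0.18]
contact_force: [0.7, 0.2, -0.4]
opening: 0.498
finger_force: 0.0
```

>>> jog_arm:
  increments:
    - {"dx":0,"dy":0,"dz":0,"ax":0,"ay":0,"az":0,"gripper":0}
    - {"dx":0,"dy":0,"dz":0,"ax":0,"ay":0,"az":0,"gripper":0}

```text
time: 12.1
eef_pos: [0.5306, 0.0156, 0.2602]
tcp_rot: [0.847, 0.464, 0.186, 0.179]
contact_force: [-0.1, -0.4, -0.5]
opening: 0.501
finger_force: 0.0
```

```bash
python3 - <<'E'
from h import *
tell(); goal(loc(.5,-112.7,44),xdir(72.6),N)
E
```

```text
t 12.1 loc mm [   0.8 -112.6  114.9] ang 72.59 tilt err 0.03 q [-0.13 -0.27  2.19 -0.1   0.71  0.49] F [-0.1 -0.4 -0.5] M [0.11 0.23 0.02]
shift [ 0.283 -0.077 -0.513] turn [ 0. -0.  0.]
```

>>> jog_arm:
  increments:
    - {"dx":0.14,"dy":-0.04,"dz":-0.25,"ax":0,"ay":0,"az":0,"gripper":0}
    - {"dx":0.22,"dy":-0.06,"dz":-0.4,"ax":0,"ay":0,"az":0,"gripper":0}
    - {"dx":0.283,"dy":-0.077,"dz":-0.513,"ax":0,"ay":0,"az":0,"gripper":0}
    - {"dx":0.283,"dy":-0.077,"dz":-0.513,"ax":0,"ay":0,"az":0,"gripper":0}
    - {"dx":0.283,"dy":-0.077,"dz":-0.513,"ax":0,"ay":0,"az":0,"gripper":0}

```text
time: 12.6
eef_pos: [0.5645, 0.0064, 0.1987]
tcp_rot: [0.847, 0.465, 0.186, 0.179]
contact_force: [0.1, 0.0, 0.3]
opening: 0.503
finger_force: 0.0
```

>>> jog_arm:
  increments:
    - {"dx":0,"dy":0,"dz":0,"ax":0,"ay":0,"az":0,"gripper":-1}
    - {"dx":0,"dy":0,"dz":0,"ax":0,"ay":0,"az":0,"gripper":-1}
    - {"dx":0,"dy":0,"dz":0,"ax":0,"ay":0,"az":0,"gripper":-1}
    - {"dx":0,"dy":0,"dz":0,"ax":0,"ay":0,"az":0,"gripper":-1}
    - {"dx":0,"dy":0,"dz":0,"ax":0,"ay":0,"az":0,"gripper":-1}
  force: 60

```text
time: 13.1
eef_pos: [0.5646, 0.0067, 0.2001]
tcp_rot: [0.847, 0.465, 0.187, 0.18]
contact_force: [-6.1, 2.0, 6.4]
opening: 0.144
finger_force: 59.4
```

```bash
python3 - <<'E'
from h import *
tell(); print(get_state()['opening'],get_state()['finger_force'])
E
```

```text
t 13.1 loc mm [   1.2 -112.4   45.3] ang 72.66 tilt err 0.06 q [-0.14 -0.11  2.17 -0.11  0.56  0.5 ] F [-6.1  2.   6.4] M [ 0.17  0.61 -0.02]
0.14429557224048434 59.417466620343475
```

>>> jog_arm:
  increments:
    - {"dx":0.004,"dy":-0.001,"dz":-0.006,"ax":0.09,"ay":-0.024,"az":-0.16,"gripper":-1}
    - {"dx":0.004,"dy":-0.001,"dz":-0.006,"ax":0.09,"ay":-0.024,"az":-0.16,"gripper":-1}
    - {"dx":0.007,"dy":-0.002,"dz":-0.012,"ax":0.18,"ay":-0.049,"az":-0.324,"gripper":-1}
    - {"dx":0.007,"dy":-0.002,"dz":-0.012,"ax":0.18,"ay":-0.049,"az":-0.324,"gripper":-1}
    - {"dx":0.01,"dy":-0.003,"dz":-0.018,"ax":0.28,"ay":-0.076,"az":-0.503,"gripper":-1}
    - {"dx":0.01,"dy":-0.003,"dz":-0.018,"ax":0.28,"ay":-0.076,"az":-0.503,"gripper":-1}
    - {"dx":0.013,"dy":-0.004,"dz":-0.024,"ax":0.385,"ay":-0.104,"az":-0.691,"gripper":-1}
    - {"dx":0.013,"dy":-0.004,"dz":-0.024,"ax":0.385,"ay":-0.104,"az":-0.691,"gripper":-1}
    - {"dx":0.013,"dy":-0.004,"dz":-0.024,"ax":0.385,"ay":-0.104,"az":-0.691,"gripper":-1}
    - {"dx":0.013,"dy":-0.004,"dz":-0.024,"ax":0.385,"ay":-0.104,"az":-0.691,"gripper":-1}

```text
time: 14.1
eef_pos: [0.5661, 0.0059, 0.1974]
tcp_rot: [0.958, -0.12, 0.257, 0.036]
contact_force: [-8.3, -0.7, 8.2]
opening: 0.154
finger_force: 59.7
```

```bash
python3 - <<'E'
from h import *
tell(); print(get_state()['wrist_torque']@N)
E
```

```text
t 14.1 loc mm [   1.3 -112.8   42.2] ang 0.87 tilt err 0.06 q [-0.14 -0.11  2.17 -0.11  0.56  1.76] F [-8.3 -0.7  8.2] M [ 0.06  0.76 -0.01]
0.0616317362026017
```

>>> jog_arm:
  increments:
    - {"dx":0,"dy":0,"dz":0,"ax":0.005,"ay":-0.0015,"az":-0.0095,"gripper":-1}
    - {"dx":0,"dy":0,"dz":0,"ax":0.01,"ay":-0.003,"az":-0.019,"gripper":-1}
    - {"dx":0,"dy":0,"dz":0,"ax":0.01,"ay":-0.003,"az":-0.019,"gripper":-1}
    - {"dx":0,"dy":0,"dz":0,"ax":0.01,"ay":-0.003,"az":-0.019,"gripper":-1}

```text
time: 14.5
eef_pos: [0.5661, 0.0058, 0.1974]
tcp_rot: [0.956, -0.134, 0.257, 0.033]
contact_force: [-7.3, -0.3, 6.4]
opening: 0.15
finger_force: 60.2
```

```bash
python3 - <<'E'
from h import *
tell(); print(get_state()['wrist_torque']@N,get_state()['opening'],get_state()['finger_force'])
E
```

```text
t 14.5 loc mm [   1.3 -112.9   42.1] ang -0.83 tilt err 0.15 q [-0.14 -0.11  2.17 -0.12  0.56  1.79] F [-7.3 -0.3  6.4] M [-0.07  0.8   0.6 ]
0.653915761157625 0.1497936329731514 60.248220617401174
```

>>> jog_arm:
  increments:
    - {"dx":0,"dy":0,"dz":0,"ax":0.008,"ay":-0.002,"az":-0.014,"gripper":-1}
    - {"dx":0,"dy":0,"dz":0,"ax":0.008,"ay":-0.002,"az":-0.014,"gripper":-1}
    - {"dx":0,"dy":0,"dz":0,"ax":0.008,"ay":-0.002,"az":-0.014,"gripper":-1}

```text
time: 14.8
eef_pos: [0.5661, 0.0058, 0.1974]
tcp_rot: [0.955, -0.145, 0.258, 0.031]
contact_force: [-7.3, -0.3, 7.1]
opening: 0.151
finger_force: 64.1
```

```bash
python3 - <<'E'
from h import *
tell(); print(get_state()['wrist_torque']@N,get_state()['opening'],get_state()['finger_force'])
E
```

```text
t 14.8 loc mm [   1.3 -112.9   42.1] ang -2.07 tilt err 0.17 q [-0.14 -0.11  2.17 -0.12  0.56  1.81] F [-7.3 -0.3  7.1] M [-0.34  0.8   1.03]
1.1620005959116084 0.15078371401973914 64.131686220299
```

The torque climbs to 1.16 N m with no give, so the handle is on its stop. I release, back away and look.

>>> jog_arm:
  increments:
    - {"dx":0,"dy":0,"dz":0,"ax":-0.01,"ay":0.003,"az":0.018,"gripper":0}
    - {"dx":0,"dy":0,"dz":0,"ax":-0.01,"ay":0.003,"az":0.018,"gripper":0}
    - {"dx":0,"dy":0,"dz":0,"ax":-0.01,"ay":0.003,"az":0.018,"gripper":0}
    - {"dx":-0.15,"dy":0.04,"dz":0.27,"ax":-0.01,"ay":0.003,"az":0.018,"gripper":0}
    - {"dx":-0.302,"dy":0.081,"dz":0.541,"ax":-0.01,"ay":0.003,"az":0.018,"gripper":0}
    - {"dx":-0.47,"dy":0.127,"dz":0.84,"ax":-0.01,"ay":0.003,"az":0.018,"gripper":0}
    - {"dx":-0.47,"dy":0.127,"dz":0.84,"ax":-0.01,"ay":0.003,"az":0.018,"gripper":0}
    - {"dx":-0.47,"dy":0.127,"dz":0.84,"ax":-0.01,"ay":0.003,"az":0.018,"gripper":0}

```text
time: 15.6
eef_pos: [0.5099, 0.0213, 0.2981]
tcp_rot: [0.956, -0.133, 0.258, 0.033]
contact_force: [-0.1, -0.1, -0.8]
opening: 0.499
finger_force: 0.0
```

>>> jog_arm:
  increments:
    - {"dx":0.24,"dy":0.88,"dz":0.15,"ax":0,"ay":0,"az":0,"gripper":0}
    - {"dx":0.24,"dy":0.88,"dz":0.15,"ax":0,"ay":0,"az":0,"gripper":0}
    - {"dx":0.24,"dy":0.88,"dz":0.15,"ax":0,"ay":0,"az":0,"gripper":0}
    - {"dx":0.24,"dy":0.88,"dz":0.15,"ax":0,"ay":0,"az":0,"gripper":0}
    - {"dx":0.24,"dy":0.88,"dz":0.15,"ax":0,"ay":0,"az":0,"gripper":0}

```text
time: 16.1
eef_pos: [0.538, 0.1262, 0.3124]
tcp_rot: [0.957, -0.133, 0.255, 0.034]
contact_force: [-0.1, 0.1, -0.5]
opening: 0.5
finger_force: 0.0
```

```bash
python3 - <<'E'
from h import *; import pickle
tell()
d=cam('wrist'); cv2.imwrite('pics/w6.png',d['frame'])
reading(d,57,63)
E
```

```text
t 16.1 loc mm [  8.1  -3.9 171. ] ang -0.64 tilt err 0.27 q [ 0.12 -0.23  2.06 -0.26  0.85  2.1 ] F [-0.1  0.1 -0.5] M [0.06 0.26 0.  ]
flange circle [ 0.     -0.      0.0874] 164 med res 0.00023548922239576692
flange circle [ 0.     -0.      0.0874] 164 med res 0.00023600747128470212
all [60.5 60.4 60.3] [-35.25545236 -35.13256867 -35.00968498]
near [60.3 60.4 60.2] [-28.79933602 -28.31644697 -27.9530747 ]
index h -0.004 -0.21512522736812661
index h 0 -0.17593051231248222
index h 0.004 -0.13595878136200729
```

View pics/w6.png

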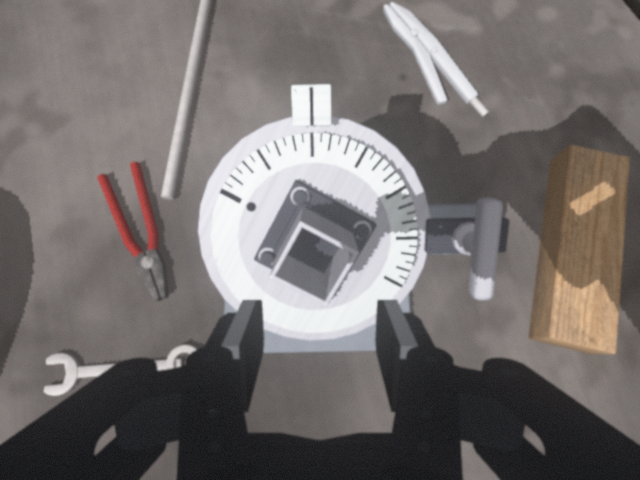

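The 60° line at (313,145) stands against the index line at (312,105), and the reading is 60.2°. The bar lies straight up and down the slope from (488,200) to (482,298), so the clamp is tight. The spanner, pliers and timber have not moved.

```bash
python3 -c "
from plant import job
print(job.sign_off())"
```

```text
the job is handed in; nothing more can be done
None
```

The job is handed in: the faceplate reads about 60.2°, the T-handle is back on its tight stop, the arm is clear, and the spanner, pliers and timber were not moved.

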